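# Pop the battery case open and take out the battery

### The job

Get the drill battery out of the blue spring-lid case: press the red pad of its catch down gently (the catch is plastic and breaks if leaned on) and keep it down until the lid has come free, then let the lid swing fully open by itself without touching it. Then lift the battery out and set it upright, flat on the floor of the grey tray, leaving the lid open and the pencil tin, the tape ring and the cardboard drum where they are.

Things in the scene. Friction and masses are not known exactly. Their poses are not given: they have to be found in the camera images.
- case: Blue open-topped case, fixed to the bench, 170 (x) by 200 (y) by 70 mm high without lid, walls and floor 5 mm. Origin: centre of its underside; z up; the catch is on its -x side, the lid hinge along its +x side. Inside, along the hinge wall, a fixed black bit rest fills x = 44 to 80 mm, up to 48 mm above the bench.
- lid: Blue lid, 170 x 200 x 10 mm. Origin on the hinge line, at (85, 0, 72) mm in the case's frame; shut, its axes equal the case's and it reaches to -170 mm in its x. It turns about y; once free, a damped spring throws it open to about 1.9 rad in about 2 s and holds it there, leaning back past upright. The robot must not touch it: even 0.5 N on it counts.
- catch: Orange plastic rocking catch, 26 mm wide, on the case's -x side. Origin on its pivot, at (-92, 0, 30) mm in the case's frame; at rest its axes equal the case's. Its hook reaches up to z = 86 mm (case frame) over the lid's tongue; its arm reaches out to x = -163 mm and carries a red pad. Pressing the pad down rocks the hook off the tongue. It breaks above 20 N.
- catch_arm (a point): Point on top of the catch's arm straight below the centre of the round red pad, at (-147, 0, 27) mm in the case's frame at rest; moves with the catch. The pad, 26 mm across, sits above it on a screwed stem: its top is somewhere from 11 to 27 mm above this point, different each time and not measured. It yields at about 4 N and has a hard stop after about 7 mm, at 8 to 12 N.
- battery_center (a point): Centre (half-way up) of the loose battery pack standing in the case: 74 mm (x) by 46 mm (y) by 58 mm high, black below, yellow-green above, about 0.35 kg. z up; it is best gripped across y, its 46 mm width. It stands on the case's inner floor, 5 mm above the bench.
- tray: Grey open tray, fixed, 150 (x) by 180 (y) by 25 mm high, walls and floor 4 mm. Origin: centre of its underside; z up.
- tin: Steel pencil tin, 66 mm across, 90 mm high, with pencils up to 150 mm. Loose; leave alone. Origin: centre of its underside.
- tape: Tan tape ring lying flat, 90 mm across, 24 mm high. Loose; leave alone. Origin: centre of its underside.
- drum: Cardboard drum with black rim, 100 mm across, 120 mm high. Loose; leave alone. Origin: centre of its underside.
- tongue (a point): Middle of the steel tongue, 22 mm wide, on the lid's front edge, at (-175, 0, 4) mm in the lid's frame; the hook holds it down. It comes free when the pad has gone down about 5 mm (7 to 10 N). Keep the pad down until the tongue has risen about 15 mm, clear of the hook; let go sooner, the hook may catch it again. The pad springs back when let go.
Not all that is in view belongs to the job. Of the things like the tray, leave any that is purple; of the rest the larger one is meant.

How it is judged:
On the way, in this order (a step that is already met when the one before it is completed fails the run):
1. the robot presses the catch while the lid comes free of the hook (contact force between the fingers and catch above 1 N and angle between lid's own z axis and vertical above 0.03 rad), for 0.05 s.
2. the lid has swung fully open by itself, with the catch let go (angle between lid's own z axis and vertical above 1.7 rad and contact force between the fingers and catch below 0.2 N), for 0.2 s.
At the end, for the whole second after the job is handed in: The lid stands open (more than 1.7 rad from shut); the battery stands upright (within 0.1 rad) and at rest on the tray's floor (centre at most 38 mm above the tray's underside, within its walls); released (angle between lid's own z axis and vertical above 1.7 rad and x of battery_center in the frame of tray between -0.06 and 0.06 m and y of battery_center in the frame of tray between -0.075 and 0.075 m and z of battery_center in the frame of tray below 0.038 m and angle between battery_center's own z axis and vertical below 0.1 rad and linear speed of battery below 0.02 m/s); the robot touches nothing.
It fails at once if the catch bears more than 20 N (contact force between anything else and catch above 20 N).
It fails at once if the robot touches the lid (more than 0.5 N) (contact force between any of the fingers, the arm and lid above 0.5 N).
It fails at once if the pencil tin, tape ring or drum is moved more than 20 mm (distance of any of tin, tape, drum from where it was at the start of the episode above 0.02 m).
It also fails if it takes over 61 s, if anything falls off the work surface, if the arm or the gripper's body presses on something with over 40 N, if the wrist force passes 120 N, or if a joint passes its speed limit or range.

### The arm

A 7-joint arm with a two-finger parallel gripper is mounted at the origin on the work surface. World frame = base frame: x ahead of the robot, y to its left, z up, the work surface at z = 0. Lengths are in m, angles in rad, forces in N, time in s.
With the tool pointing down it reaches from about 0.375 to 0.925 m from the base axis. Payload 3.1 kg.
Tool frame: the origin (TCP) lies between the finger pads; the fingertips stand 22 mm ahead of it and the grasp point (between the pads) lies 3 mm ahead of it (manip.tips_ahead is the distance from the TCP to the fingertips, in m); z points along the fingers, y is the line along which they close (so a half turn about z gives the same grasp; the last joint's range is limited). The gripper opens to 85 mm and grips with 20 to 120 N. Pads are 22 mm wide; open, the fingers measure 114 mm over their backs; the gripper's body (76 mm by 85 mm) begins 54 mm behind the grasp point. The pads swing forward as they close: fully open they stand 13 mm farther back than shut.
Start: joints at [-1.38, 0.383, 0.044, 1.598, -0.018, 1.161, -0.05], TCP at [0.185, 0.623, 0.253] pointing down, gripper open.
Joint ranges: [-2.61, 2.61], [-0.41, 2.15], [-1.48, 1.57], [0, 2.5], [-1.57, 4.71], [0.05, 1.97], [-2.85, 2.85]. Speed limits (rad/s): [2.79, 2.79, 3.14, 3.14, 3.14, 3.14, 3.14].

### API

Orientations are given as a unit quaternion [w, x, y, z].
In Python, from rig import readout, optics, job, manip gives the robot as it stands.
- The arm moves only by the shell command python3 -m inch 'ROWS' [OPENING] [FORCE]. ROWS is JSON, a list of rows, each a list of 6 numbers: the shift along the world's x, y, z in cm, then the turn, a rotation vector about the world's x, y, z in rad. A call has 1 to 12 rows; each row is the pose to reach, as a shift and turn from the pose commanded when the call began; what a row does not reach only later rows make up. A row lasts 1/12 s, in which the tool goes at most 41.7 mm and 7.16 degrees, less where a joint would pass 70% of its speed; a pose out of reach is approached as far as the arm can. A call with a gripper value outside its range is refused whole. OPENING is the finger opening in cm, from 0 to 8.54, set as the call begins (- or left out, the last holds). The fingers move at their own pace and stop on an object; FORCE is the grip in N (left out, the last holds). Time passes only in rows, so rows that repeat a pose let the fingers close. It gives the time, the measured TCP pose, the force, the opening and the grip force at its end, in the units of the state.
- readout.state(): the state, without advancing time (a new reading comes with each control period).
- optics.read_camera(name): name is "side" or "top"; returns a dict with "color" (384x512x3 uint8, blue, green, red), "range_z" (384x512 float32, m along the optical axis (not along the pixel's ray), 0 where there is no reading), "fov_y" (degrees; the focal length in pixels is half the picture's height over the tangent of half this angle, whatever the lens; pixels are square), "cx", "cy" (the principal point, pixels), "view" (4x4, takes a point from world to camera coordinates). Camera axes: x right, y up, looking along -z (the intrinsics and any distortion apply to the point x, -y, -z); pixel columns grow to the right and rows downward; lengths in m; the calibration is good to about 2 mm. A picture is of the moment at which its call begins.
- job.close_job(): hands the job in; it is judged then, once.
Trained networks look in a picture, given as the dict that the camera call returned (one of the last four; its "shot" number tells which), for a name from the list of things; names that differ only in an ending like _2 or _b are one class to them, and where a whole thing is asked for, a point or a joint stands for the part that bears it (a point fixed in the world has none). Each returns a list of dicts, best first, with "score" (0 to 1); they miss things now and then, are a little off and sometimes report something else, mostly with a low value. They report only what shows in the picture. A call takes as long as a camera call. They do not tell look-alikes from the thing itself.
- optics.spot_in(picture, target): "extent" ([left, top, width, height] in pixels, round what is visible of it).
- optics.masks_of(picture, target): "region" (384x512 bool, what is visible of it) and "extent" ([left, top, width, height] in pixels, round what is visible of it).
- optics.tip_of(picture, target): "xy" ([column, row] in pixels: a listed point, or the origin of a listed thing).
The state is a dict: "time_s": time; "joints": joint angles; "qvel": joint speeds; "effort": joint torques, N m; "position": TCP position; "eef_rot": TCP orientation; "contact_force": force on the tool from outside, world axes, zero at the start; "torque": the same for the moment, N m; "opening": finger opening in m; "gripper_force": force on a finger pad.
Only numpy, scipy, OpenCV 4.12 (cv2) and the standard library are available. Lean on these libraries where they do the work, as an engineer would, in place of code of your own. Each camera call takes 0.05 s, during which the arm holds its last target. There are 200 camera calls.

## Working session

There is one attempt and no reset: what is moved stays moved. The work goes in short steps, Python scripts to look and compute and a shell command to move; the robot and the scene stay as the last step left them, time stands still between calls to the robot, and variables do not carry over. Pictures are saved under pics/ and viewed, at most 10 in all, crops included, and the job is handed in when it is done.

```bash
ls; mkdir -p pics
cat > h.py <<'E'
import numpy as np, cv2
from rig import readout, optics, job, manip
def cloud(p):
    h,w=p["range_z"].shape; f=h/2/np.tan(np.radians(p["fov_y"])/2)
    u,v=np.meshgrid(np.arange(w),np.arange(h)); d=p["range_z"]
    c=np.stack([(u-p["cx"])/f*d,-(v-p["cy"])/f*d,-d,np.ones_like(d)],-1)
    return (c@np.linalg.inv(p["view"]).T)[...,:3]
E
python3 - <<'E'
from h import *
ps={}
for n in("side","top"):
    p=optics.read_camera(n);ps[n]=p
    print(n,[k for k in p],p["fov_y"],p["cx"],p["cy"],np.round(np.linalg.inv(p["view"])[:3,3],2))
    cv2.imwrite(f"pics/{n}0.png",p["color"])
    W=cloud(p)
    for t in("case","lid","catch","tray","tin","tape","drum"):
        for m in optics.masks_of(p,t)[:3]:
            q=W[m["region"]&(p["range_z"]>0)]
            if len(q): print(t,round(m["score"],2),np.round(m["extent"]),np.round(np.percentile(q,[3,50,97],axis=0),3).tolist())
    for t in("catch_arm","tongue","case","tray","tin","tape","drum"):
        for m in optics.tip_of(p,t)[:2]:
            x,y=np.round(m["xy"]).astype(int); 
            print("pt",t,round(m["score"],2),(x,y),np.round(W[min(y,383),min(x,511)],3))
print(readout.state())
E
```

```text
pics
side ['color', 'range_z', 'fov_y', 'cx', 'cy', 'view', 'shot'] 55.15699009618543 259.1117584495749 190.99174793607438 [ 0.33 -0.54  0.63]
case 0.82 [225. 245. 145. 139.] [[0.392, -0.288, 0.012], [0.483, -0.204, 0.082], [0.602, -0.081, 0.085]]
lid 0.85 [225. 243. 144. 129.] [[0.401, -0.281, 0.077], [0.493, -0.196, 0.082], [0.599, -0.096, 0.085]]
catch 0.98 [238. 255.  28.  23.] [[0.428, -0.1, 0.026], [0.446, -0.058, 0.053], [0.47, -0.037, 0.088]]
tray 0.96 [224. 116.  58.  36.] [[0.53, 0.437, 0.001], [0.624, 0.55, 0.006], [0.715, 0.645, 0.026]]
tray 0.82 [155. 197.  52.  40.] [[0.283, 0.113, 0.001], [0.336, 0.181, 0.004], [0.389, 0.247, 0.019]]
tray 0.64 [225. 157.  60.  46.] [[0.479, 0.187, 0.002], [0.559, 0.285, 0.005], [0.637, 0.381, 0.026]]
tin 0.96 [305. 188.  35.  69.] [[0.604, -0.039, 0.002], [0.626, -0.024, 0.081], [0.66, 0.018, 0.143]]
tin 0.27 [228. 156.  57.  48.] [[0.48, 0.188, 0.003], [0.56, 0.286, 0.006], [0.637, 0.381, 0.026]]
tape 0.77 [184. 335.  52.  49.] [[0.292, -0.256, 0.002], [0.341, -0.204, 0.024], [0.374, -0.177, 0.027]]
drum 0.62 [305. 135.  42.  57.] [[0
[... 2466 characters left out ...]
 1.5, 'joints': array([-1.37983794,  0.38287734,  0.04389271,  1.59788878, -0.0178965 ,
        1.16116242, -0.04993903]), 'qvel': array([ 0.00046743, -0.00189403,  0.00085649,  0.00091154, -0.00043835,
        0.00061078,  0.00054505]), 'effort': array([-4.69470015e-04, -4.33431458e+01,  1.02261286e+00, -2.49910748e+01,
        1.03898474e-02,  1.90042869e-03, -5.07178640e-06]), 'position': array([0.1850761 , 0.62311597, 0.25328894]), 'eef_rot': array([-8.66367556e-06,  1.43870533e-01,  9.89596518e-01,  2.90739996e-05]), 'contact_force': array([0.06176105, 0.39238293, 0.16635465]), 'torque': array([-0.00507072,  0.01055613,  0.02695173]), 'gripper_force': 0.0, 'opening': 0.0854879063406273}
```

View pics/top0.png

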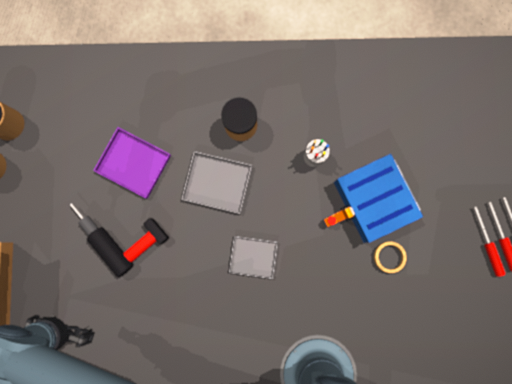

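View pics/side0.png

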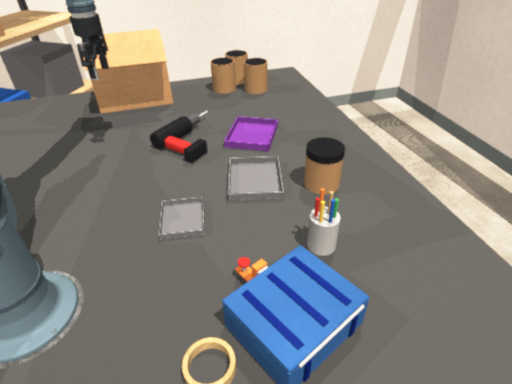

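Run:
```python
from h import *
def rect(q):
    (c,s,a)=cv2.minAreaRect((q[:,:2]*1000).astype(np.float32)); b=cv2.boxPoints((c,s,a)); return np.round(c,1),np.round(s,1),a,np.round(b).tolist()
for n in("side","top"):
    p=optics.read_camera(n);W=cloud(p);c=p["color"].astype(int);z=W[...,2]
    m=(c[...,0]>c[...,2]+50)&(z>.074)&(z<.095)&(abs(W[...,0]-.49)<.15)&(abs(W[...,1]+.18)<.15)
    m=cv2.erode(m.astype(np.uint8),np.ones((2,2)))>0
    print(n,"lid",rect(W[m]))
    red=(c[...,2]>150)&(c[...,1]<70)&(c[...,0]<70)&(abs(W[...,0]-.44)<.05)&(abs(W[...,1]+.04)<.05)
    q=W[red]; print("red",red.sum(),np.round(np.median(q,0),4),np.round(np.percentile(q[:,2],[5,25,50,75,90,98]),4), rect(q)[:2])
    t=optics.masks_of(p,"tray")
    for k in t:
        q=W[k["region"]&(z<.04)]
        if abs(np.median(q[:,0])-.557)<.03 and abs(np.median(q[:,1])-.285)<.04: print("tray",rect(q)); break
    if n=="side": cv2.imwrite("pics/crop.png",cv2.resize(p["color"][225:325,200:320],None,fx=5,fy=5,interpolation=cv2.INTER_CUBIC))
print(manip.tips_ahead)
```

```text
side lid (array([ 500.5, -182. ]), array([198.1, 167.1]), 24.65401840209961, [[376.0, -147.0], [445.0, -299.0], [625.0, -217.0], [556.0, -65.0]])
red 15 [ 0.4326 -0.0556  0.0523] [0.0491 0.0503 0.0523 0.053  0.054  0.0546] (array([435.2, -55.2]), array([ 6.1, 21.2]))
tray (array([567. , 304.1]), array([223.7, 155.8]), 75.4327621459961, [[463.0, 215.0], [614.0, 176.0], [671.0, 393.0], [520.0, 432.0]])
top lid (array([ 496.2, -182.1]), array([196.2, 170.5]), 24.609210968017578, [[371.0, -145.0], [443.0, -300.0], [621.0, -219.0], [550.0, -64.0]])
red 53 [ 0.4372 -0.047   0.0527] [0.0458 0.0504 0.0527 0.0541 0.0562 0.0573] (array([435.7, -47.1]), array([26.8, 21.1]))
tray (array([555.6, 288.1]), array([186. , 149.4]), 75.6576919555664, [[460.0, 217.0], [605.0, 180.0], [651.0, 360.0], [506.0, 397.0]])
0.022
```

View pics/crop.png

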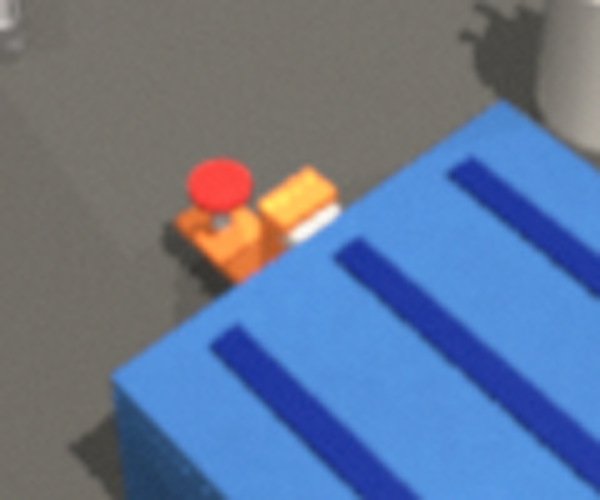

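Candidates: for the tray, purple (132,163), small grey (253,257) and large grey (217,183). I choose the large grey one. For the catch pad, the red disc at side (244,262), which the crop confirms. The red drill at (140,245) is not part of the job. Now moving above the pad.

```bash
python3 -m inch '[[1.3,-3.4,0,0,0,-0.1],[2.7,-7,0,0,0,-0.2],[4.1,-10.8,0,0,0,-0.3],[5.5,-14.5,0,0,0,-0.4],[6.9,-18.2,0,0,0,-0.5],[8.3,-22,0,0,0,-0.6],[9.7,-25.7,0,0,0,-0.7],[11.1,-29.4,0,0,0,-0.8],[12.5,-33.2,0,0,0,-0.852],[13.9,-36.9,0,0,0,-0.852],[15.3,-40.6,0,0,0,-0.852],[16.7,-44.4,0,0,0,-0.852]]' 0
python3 -m inch '[[1.4,-3.7,0,0,0,0],[2.8,-7.4,0,0,0,0],[4.2,-11.1,0,0,0,0],[5.6,-14.8,0,0,0,0],[6.8,-18,-1,0,0,0],[7.7,-20.5,-3,0,0,0],[8.3,-22,-5.5,0,0,0],[8.4,-22.4,-8.5,0,0,0],[8.4,-22.4,-11,0,0,0],[8.4,-22.4,-12,0,0,0],[8.4,-22.4,-12,0,0,0],[8.4,-22.4,-12,0,0,0]]'
python3 -c "
from h import *
s=readout.state();print(s)
for n in('side','top'):
  p=optics.read_camera(n)
  W=cloud(p)
  if n=='side':cv2.imwrite('pics/s1.png',cv2.resize(p['color'][200:320,180:340],None,fx=4,fy=4))
"
```

```text
time_s: 2.7
position: [0.3525, 0.1774, 0.2536]
eef_rot: [-0.0, 0.54, 0.842, 0.001]
contact_force: [0.3, 0.1, -0.0]
opening: -0.0003
gripper_force: 0.0
time_s: 3.7
position: [0.4359, -0.0452, 0.1331]
eef_rot: [-0.0, 0.54, 0.842, -0.001]
contact_force: [-0.5, 0.5, -0.1]
opening: 0.0
gripper_force: 0.0
{'time_s': 3.7, 'joints': array([-0.77268355,  0.18680802,  0.84856887,  2.22244163, -0.19317563,
        0.80516617,  0.63184024]), 'qvel': array([-0.00815114, -0.0340023 ,  0.00720016, -0.02736994,  0.00567484,
       -0.00072812,  0.00012639]), 'effort': array([  0.04813459, -18.12600195,   3.08505915, -18.59147608,
        -0.01947607,   0.04024122,   0.02143144]), 'position': array([ 0.43590636, -0.04515424,  0.13312924]), 'eef_rot': array([-1.74296605e-04,  5.40050571e-01,  8.41632305e-01, -6.43604161e-04]), 'contact_force': array([-0.48785217,  0.47051182, -0.11524523]), 'torque': array([-0.00878204,  0.02192248,  0.00979608]), 'gripper_force': 0.0, 'opening': 4.9717246823297185e-05}
```

View pics/s1.png

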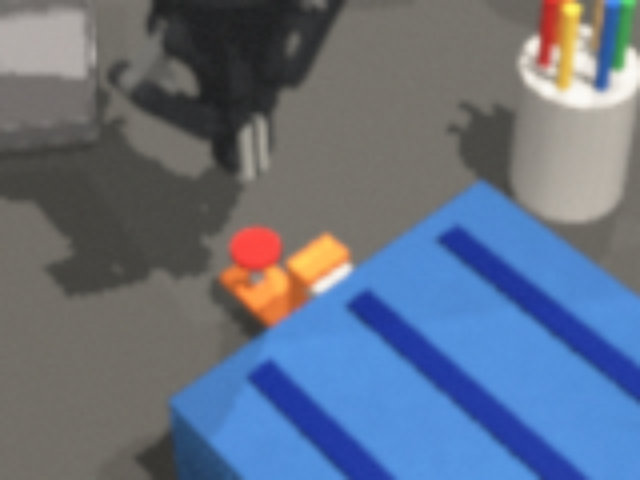

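The closed fingertips are at crop (250,175), straight above the red pad at (255,245), with the tongue and hook beside it. Descending carefully.

```bash
python3 -m inch '[[0,0,-1.5,0,0,0],[0,0,-3,0,0,0],[0,0,-4,0,0,0],[0,0,-4.7,0,0,0],[0,0,-5,0,0,0],[0,0,-5,0,0,0],[0,0,-5,0,0,0]]'
python3 -m inch '[[0,0,-0.1,0,0,0],[0,0,-0.2,0,0,0],[0,0,-0.3,0,0,0],[0,0,-0.4,0,0,0],[0,0,-0.4,0,0,0],[0,0,-0.4,0,0,0]]'
```

```text
time_s: 4.38
position: [0.4369, -0.0448, 0.084]
eef_rot: [0.0, 0.54, 0.842, 0.001]
contact_force: [-0.1, -0.1, 0.3]
opening: -0.0001
gripper_force: 0.0
time_s: 4.88
position: [0.436, -0.0449, 0.0792]
eef_rot: [-0.0, 0.54, 0.842, -0.0]
contact_force: [-0.4, -0.4, 0.3]
opening: -0.0004
gripper_force: 0.0
```

```bash
python3 -m inch '[[0,0,-0.1,0,0,0],[0,0,-0.2,0,0,0],[0,0,-0.2,0,0,0],[0,0,-0.2,0,0,0]]'
python3 -m inch '[[0,0,-0.1,0,0,0],[0,0,-0.2,0,0,0],[0,0,-0.2,0,0,0],[0,0,-0.2,0,0,0]]'
```

```text
time_s: 5.22
position: [0.436, -0.0449, 0.0772]
eef_rot: [-0.0, 0.54, 0.842, -0.0]
contact_force: [0.4, -0.5, 0.0]
opening: 0.0
gripper_force: 0.0
time_s: 5.55
position: [0.4361, -0.0449, 0.0752]
eef_rot: [-0.0, 0.54, 0.842, -0.0]
contact_force: [-1.0, 0.8, -0.1]
opening: 0.0002
gripper_force: 0.0
```

```bash
python3 -m inch '[[0,0,-0.1,0,0,0],[0,0,-0.2,0,0,0],[0,0,-0.2,0,0,0],[0,0,-0.2,0,0,0]]'
```

```text
time_s: 5.88
position: [0.4359, -0.0444, 0.0735]
eef_rot: [-0.001, 0.54, 0.842, 0.0]
contact_force: [-0.7, 1.4, 5.0]
opening: 0.0
gripper_force: 2.5
```

```bash
python3 -m inch '[[0,0,-0.1,0,0,0],[0,0,-0.1,0,0,0],[0,0,-0.1,0,0,0]]'
```

```text
time_s: 6.13
position: [0.4359, -0.0441, 0.0726]
eef_rot: [-0.001, 0.54, 0.842, 0.0]
contact_force: [-3.5, 3.7, 6.3]
opening: 0.0002
gripper_force: 3.1
```

```bash
python3 -m inch '[[0,0,-0.1,0,0,0],[0,0,-0.1,0,0,0]]'
```

```text
time_s: 6.3
position: [0.4357, -0.0437, 0.0716]
eef_rot: [-0.001, 0.54, 0.842, 0.001]
contact_force: [-3.6, 1.7, 7.1]
opening: -0.0001
gripper_force: 3.7
```

```bash
python3 -m inch '[[0,0,-0.1,0,0,0],[0,0,-0.1,0,0,0]]'
```

```text
time_s: 6.47
position: [0.4356, -0.0435, 0.0706]
eef_rot: [-0.002, 0.54, 0.842, 0.001]
contact_force: [-3.3, 2.9, 7.8]
opening: 0.0
gripper_force: 4.2
```

```bash
python3 -m inch '[[0,0,-0.1,0,0,0],[0,0,-0.1,0,0,0],[0,0,-0.1,0,0,0]]'
python3 - <<'E'
from h import *
p=optics.read_camera("side");W=cloud(p)
m=optics.masks_of(p,"lid")[0]["region"]; q=W[m&(p["range_z"]>0)]
u=np.array([-.416,.909]); x=(q[:,:2]-[.498,-.182])@u
A=np.c_[x,np.ones(len(x))]; print("lid slope z vs catchward", np.linalg.lstsq(A,q[:,2],rcond=None)[0])
print(np.round(readout.state()["contact_force"],1))
E
```

```text
time_s: 6.72
position: [0.4355, -0.0432, 0.0696]
eef_rot: [-0.002, 0.54, 0.842, 0.001]
contact_force: [-3.1, 3.8, 9.6]
opening: 0.0003
gripper_force: 4.6
lid slope z vs catchward [0.20563782 0.1005628 ]
[-2.8  3.   8.3]
```

```bash
python3 -m inch '[[0,0,0,0,0,0],[0,0,0,0,0,0],[0,0,0,0,0,0],[0,0,0,0,0,0],[0,0,0,0,0,0],[0,0,0,0,0,0],[0,0,0,0,0,0],[0,0,0,0,0,0]]'
python3 -m inch '[[0,0,0.5,0,0,0],[-0.3,0.6,1.5,0,0,0],[-1,2,3,0,0,0],[-1.5,4,5,0,0,0],[-2,7,8,0,0,0],[-2,10,11,0,0,0],[-2,13,14,0,0,0],[-2,15,17,0,0,0],[-2,16,18,0,0,0],[-2,16,18,0,0,0],[-2,16,18,0,0,0],[-2,16,18,0,0,0]]' 8.5
python3 -m inch '[[0,0,0,0,0,0],[0,0,0,0,0,0],[0,0,0,0,0,0],[0,0,0,0,0,0],[0,0,0,0,0,0],[0,0,0,0,0,0],[0,0,0,0,0,0],[0,0,0,0,0,0]]'
python3 - <<'E'
from h import *
for n in("side","top"):
    p=optics.read_camera(n);W=cloud(p);z=W[...,2];c=p["color"].astype(int)
    cv2.imwrite(f"pics/o_{n}.png",cv2.resize(p["color"][130:330,200:460],None,fx=3,fy=3))
    for t in("battery_center","lid"):
        for m in optics.masks_of(p,t)[:2]:
            q=W[m["region"]&(p["range_z"]>0)]
            print(n,t,round(m["score"],2),m["extent"],np.round(np.percentile(q,[3,50,97],axis=0),3).tolist())
    for m in optics.tip_of(p,"battery_center")[:2]: print(m)
    yg=(c[...,1]>c[...,0]+50)&(c[...,1]>110)&(z>.03)&(z<.09)&(abs(W[...,0]-.498)<.12)&(abs(W[...,1]+.182)<.12)
    top=yg&(z>.055)
    q=W[top]; print(top.sum(),np.percentile(q[:,2],[5,50,95]) if len(q) else 0, cv2.minAreaRect((q[:,:2]*1000).astype(np.float32)) if len(q) else 0)
E
```

```text
time_s: 7.48
position: [0.4355, -0.0432, 0.0696]
eef_rot: [-0.002, 0.54, 0.842, 0.001]
contact_force: [-3.4, 3.7, 9.4]
opening: -0.0001
gripper_force: 4.6
time_s: 8.48
position: [0.4151, 0.1135, 0.2477]
eef_rot: [-0.001, 0.541, 0.841, -0.001]
contact_force: [-0.1, -0.7, -1.0]
opening: 0.085
gripper_force: 0.0
time_s: 9.15
position: [0.4161, 0.1151, 0.2493]
eef_rot: [-0.0, 0.54, 0.842, 0.0]
contact_force: [-0.3, -0.5, 0.1]
opening: 0.0849
gripper_force: 0.0
side battery_center 0.58 [278.3, 280.9, 45.6, 46.9] [[0.481, -0.203, 0.012], [0.509, -0.175, 0.062], [0.545, -0.135, 0.066]]
side battery_center 0.55 [241.3, 256.6, 24.9, 25.9] [[0.428, -0.1, 0.026], [0.447, -0.066, 0.053], [0.47, -0.038, 0.088]]
side lid 0.62 [292.0, 253.2, 134.6, 126.9] [[0.453, -0.35, 0.037], [0.525, -0.314, 0.23], [0.641, -0.233, 0.242]]
{'xy': [300.3, 305.4], 'score': 0.86}
{'xy': [318.6, 245.9], 'score': 0.37}
955 [0.05808898 0.06425297 0.0872054 ] ((497.125244140625, -136.00030517578125), (46.86548614501953, 131.59800720214844), 28.955001831054688)
top battery_center 0.71 [357.2, 184.0, 28.5, 22.7] [[0.481, -0.192, 0.027], [0.507, -0.157, 0.061], [0.533, -0.126, 0.069]]
top lid 0.96 [393.0, 137.7, 74.6, 79.5] [[0.459, -0.339, 0.075], [0.544, -0.286, 0.164], [0.632, -0.234, 0.233]]
{'xy': [369.4, 192.8], 'score': 0.92}
{'xy': [315.1, 158.1], 'score': 0.63}
406 [0.05725109 0.06255224 0.08542243] ((494.0296325683594, -135.66635131835938), (46.68119812011719, 129.37945556640625), 29.157520294189453)
```

View pics/o_top.png

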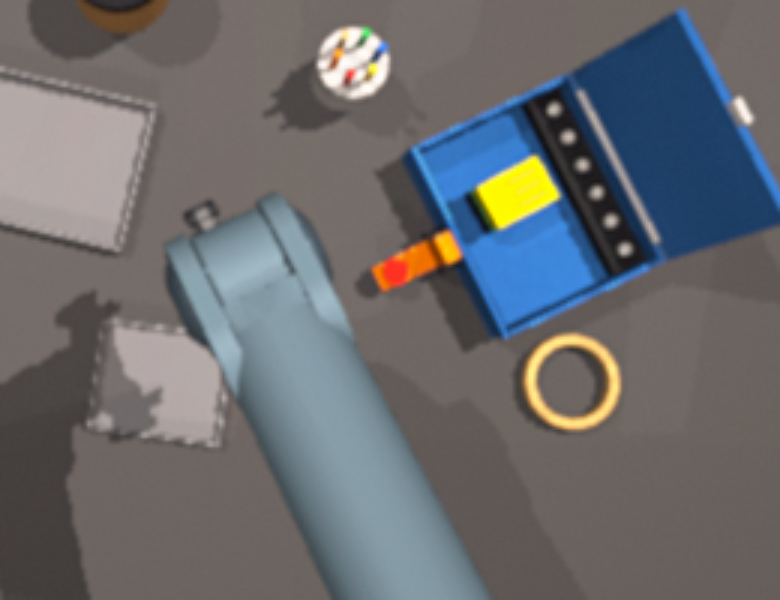

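View pics/o_side.png

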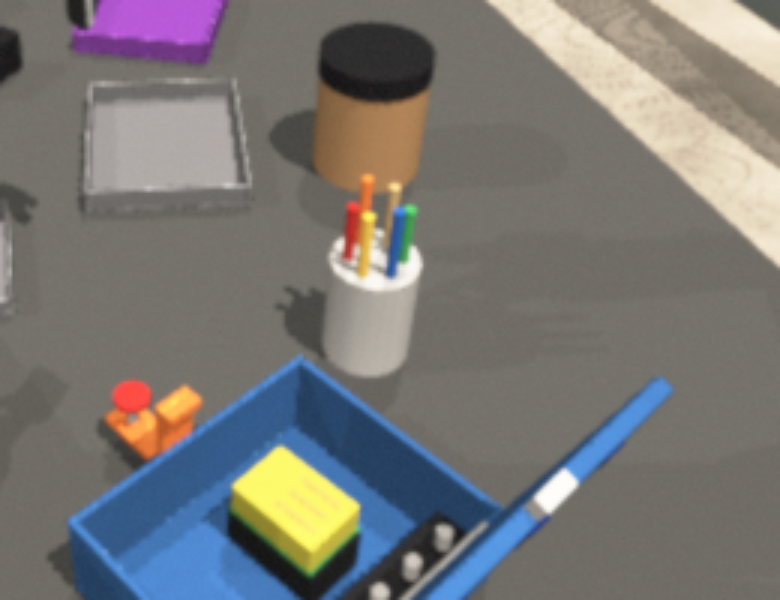

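The lid stands open, clear of the gripper. The battery (yellow top) is at top-crop (517,192) and the bit rest lies along the hinge. Measuring the battery and the lid edge in the case frame.

Run:
```python
from h import *
X=np.array([.416,-.909]);Y=np.array([.909,.416]);C=np.array([.498,-.182])
for n in("side","top"):
    p=optics.read_camera(n);W=cloud(p);z=W[...,2];c=p["color"].astype(int)
    yg=(c[...,1]>c[...,0]+60)&(c[...,1]>150)&(z>.055)&(z<.075)&(abs(W[...,0]-.51)<.06)&(abs(W[...,1]+.165)<.06)
    k,l,s,_=cv2.connectedComponentsWithStats(yg.astype(np.uint8)); yg=l==1+np.argmax(s[1:,4])
    q=W[yg]; r=cv2.minAreaRect((q[:,:2]*1000).astype(np.float32)); print(n,yg.sum(),np.percentile(q[:,2],[5,50,95]),r)
    d=np.array(r[0])/1000-C; print("case frame",d@X,d@Y)
    m=optics.masks_of(p,"lid")[0]["region"]&(p["range_z"]>0)&(z>.09); q=W[m]; xx=(q[:,:2]-C)@X
    print("lid x min by height",[(h,round(np.percentile(xx[abs(q[:,2]-h)<.015],3),3)) for h in(.105,.135,.165,.2,.23)if (abs(q[:,2]-h)<.015).sum()>5])
```

```text
side 811 [0.05994335 0.06410539 0.06573114] ((512.859619140625, -164.02352905273438), (45.67202377319336, 65.55892181396484), 27.30216407775879)
case frame -0.010159010528564475 0.020985605712890577
lid x min by height [(0.105, np.float64(0.09)), (0.135, np.float64(0.1)), (0.165, np.float64(0.11)), (0.2, np.float64(0.122)), (0.23, np.float64(0.134))]
top 359 [0.05801352 0.06240371 0.06721693] ((509.7201843261719, -163.06814575195312), (45.106807708740234, 65.43624877929688), 27.126956939697266)
case frame -0.012333458831787113 0.01852929891967769
lid x min by height [(0.105, np.float64(0.088)), (0.135, np.float64(0.098)), (0.165, np.float64(0.108)), (0.2, np.float64(0.12)), (0.23, np.float64(0.131))]
```

```bash
python3 -m inch '[[0.8,-2.2,0,0,0,0.02],[1.9,-5.5,0,0,0,0.045],[3.1,-9,0,0,0,0.045],[4.3,-12.5,0,0,0,0.045],[5.5,-16,0,0,0,0.045],[6.7,-19.5,0,0,0,0.045],[7.9,-23,0,0,0,0.045],[8.8,-26,0,0,0,0.045],[9.3,-27.4,0,0,0,0.045],[9.5,-27.8,0,0,0,0.045],[9.5,-27.8,0,0,0,0.045],[9.5,-27.8,0,0,0,0.045]]' 7.2 40
python3 - <<'E'
from h import *
p=optics.read_camera("side"); cv2.imwrite("pics/above.png",p["color"])
E
```

```text
time_s: 10.75
position: [0.511, -0.1617, 0.2489]
eef_rot: [-0.001, 0.52, 0.854, 0.0]
contact_force: [-0.2, 0.2, 0.6]
opening: 0.072
gripper_force: 0.0
```

View pics/above.png

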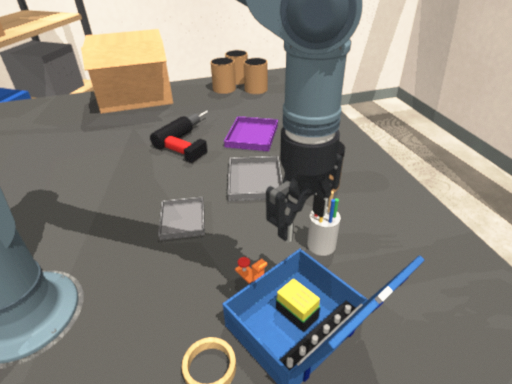

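The arm is high and well clear of the lid, with the gripper above the battery at (298,300). Descending and gripping.

```bash
python3 -m inch '[[0,0,-2,0,0,0],[0,0,-5,0,0,0],[0,0,-8,0,0,0],[0,0,-11,0,0,0],[0,0,-13.5,0,0,0],[0,0,-15.5,0,0,0],[0,0,-17,0,0,0],[0,0,-18,0,0,0],[0,0,-19,0,0,0],[0,0,-20,0,0,0],[0,0,-20.4,0,0,0],[0,0,-20.4,0,0,0]]'
python3 -m inch '[[0,0,0,0,0,0],[0,0,0,0,0,0],[0,0,0,0,0,0],[0,0,0,0,0,0],[0,0,0,0,0,0],[0,0,0,0,0,0],[0,0,0,0,0,0],[0,0,0,0,0,0]]' 3.5 40
```

```text
time_s: 11.8
position: [0.5108, -0.1623, 0.0447]
eef_rot: [-0.001, 0.521, 0.854, -0.0]
contact_force: [-0.1, -0.3, -0.2]
opening: 0.0718
gripper_force: 0.0
time_s: 12.47
position: [0.5121, -0.1633, 0.0462]
eef_rot: [0.001, 0.521, 0.854, 0.0]
contact_force: [0.2, 0.1, 5.6]
opening: 0.0456
gripper_force: 42.4
```

```bash
python3 -m inch '[[0,0,0.5,0,0,0],[0,0,1.5,0,0,0],[0,0,3,0,0,0],[0,0,5,0,0,0],[0,0,7.2,0,0,0],[0,0,9.5,0,0,0],[0,0,12,0,0,0],[0,0,14.5,0,0,0],[0,0,17,0,0,0],[0,0,19,0,0,0],[0,0,20,0,0,0],[0,0,20,0,0,0]]'
```

```text
time_s: 13.47
position: [0.5119, -0.1635, 0.2473]
eef_rot: [0.002, 0.521, 0.854, 0.001]
contact_force: [0.3, -0.5, -3.2]
opening: 0.0454
gripper_force: 41.8
```

```bash
python3 -m inch '[[0.1,1,0,0,0,0.04],[0.3,3,0,0,0,0.12],[0.5,5.5,0,0,0,0.2],[0.8,8.5,0,0,0,0.28],[1.1,11.5,0,0,0,0.36],[1.4,14.5,0,0,0,0.44],[1.7,17.5,0,0,0,0.52],[2,20.5,0,0,0,0.6],[2.3,23.5,0,0,0,0.68],[2.6,26.5,0,0,0,0.74],[2.9,29.5,0,0,0,0.8],[3.2,32.5,0,0,0,0.846]]'
python3 -m inch '[[0.3,3,0,0,0,0],[0.6,6,0,0,0,0],[0.9,9,0,0,0,0],[1.1,11.2,0,0,0,0],[1.2,12.2,0,0,0,0],[1.2,12.5,0,0,0,0],[1.2,12.5,0,0,0,0],[1.2,12.5,0,0,0,0]]'
```

```text
time_s: 14.47
position: [0.5407, 0.1641, 0.2425]
eef_rot: [-0.002, 0.122, 0.993, -0.001]
contact_force: [2.0, -0.7, -3.9]
opening: 0.0457
gripper_force: 41.7
time_s: 15.13
position: [0.5549, 0.2844, 0.2443]
eef_rot: [-0.001, 0.126, 0.992, -0.001]
contact_force: [0.5, -1.0, -2.8]
opening: 0.0455
gripper_force: 41.7
```

Run:
```python
from h import *
p=optics.read_camera("side"); W=cloud(p)
for m in optics.masks_of(p,"battery_center")[:1]:
    q=W[m["region"]&(p["range_z"]>0)]; q=q[q[:,2]>.1]; print(m["score"],m["extent"],np.percentile(q,[2,50,98],axis=0).round(3).tolist())
for m in optics.masks_of(p,"tray")[:3]:
    q=W[m["region"]&(W[...,2]<.035)]; print(m["score"],m["extent"],cv2.minAreaRect((q[:,:2]*1000).astype(np.float32)),np.percentile(q,[2,98],axis=0).round(3).tolist())
cv2.imwrite("pics/hold.png",cv2.resize(p["color"][90:240,180:380],None,fx=3,fy=3))
```

```text
0.96 [239.8, 94.4, 29.0, 27.1] [[0.516, 0.253, 0.206], [0.544, 0.266, 0.237], [0.584, 0.305, 0.263]]
0.77 [157.1, 196.6, 52.5, 42.2] ((335.63116455078125, 193.1177978515625), (159.57110595703125, 115.11032104492188), 81.6868667602539) [[0.28, 0.112, 0.001], [0.392, 0.249, 0.019]]
0.62 [223.0, 120.8, 54.9, 30.1] ((629.413818359375, 558.2982177734375), (234.4768524169922, 164.6989288330078), 67.03651428222656) [[0.526, 0.432, 0.001], [0.716, 0.636, 0.026]]
0.55 [228.1, 155.1, 56.1, 45.6] ((563.4825439453125, 291.2707824707031), (198.9932098388672, 152.4517364501953), 74.70716857910156) [[0.476, 0.186, 0.002], [0.641, 0.383, 0.026]]
```

View pics/hold.png

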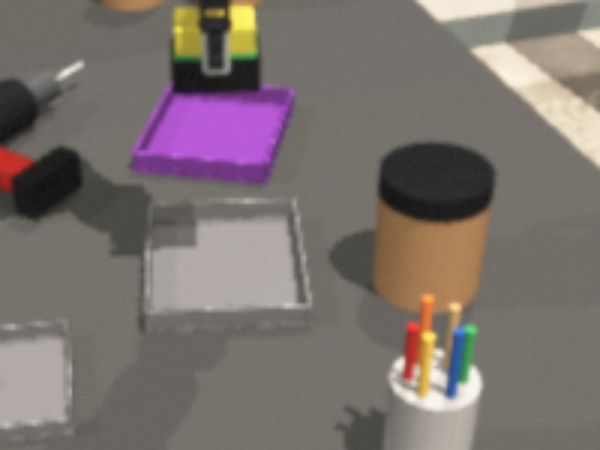

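The battery is held level. The large grey tray is at crop (225,262), directly below it. Lowering.

```bash
python3 -m inch '[[0,0.1,-1,0,0,0],[0,0.2,-3.5,0,0,0],[0,0.2,-6.5,0,0,0],[0,0.2,-9.5,0,0,0],[0,0.2,-12.5,0,0,0],[0,0.2,-15,0,0,0],[0,0.2,-17,0,0,0],[0,0.2,-18.2,0,0,0],[0,0.2,-18.9,0,0,0],[0,0.2,-19.3,0,0,0],[0,0.2,-19.5,0,0,0],[0,0.2,-19.5,0,0,0]]'
python3 -m inch '[[0,0,-0.1,0,0,0],[0,0,-0.2,0,0,0],[0,0,-0.2,0,0,0],[0,0,-0.2,0,0,0]]'
```

```text
time_s: 16.28
position: [0.556, 0.2894, 0.0511]
eef_rot: [0.001, 0.125, 0.992, 0.001]
contact_force: [-0.1, 0.2, -2.3]
opening: 0.0454
gripper_force: 41.7
time_s: 16.62
position: [0.5554, 0.2893, 0.0488]
eef_rot: [0.0, 0.124, 0.992, 0.0]
contact_force: [-0.0, 0.5, -4.4]
opening: 0.0455
gripper_force: 41.7
```

```bash
python3 -m inch '[[0,0,-0.1,0,0,0],[0,0,-0.2,0,0,0],[0,0,-0.2,0,0,0],[0,0,-0.2,0,0,0]]'
```

```text
time_s: 16.95
position: [0.555, 0.289, 0.0461]
eef_rot: [-0.0, 0.125, 0.992, -0.0]
contact_force: [0.5, 0.4, -3.2]
opening: 0.0454
gripper_force: 41.7
```

```bash
python3 -m inch '[[0,0,-0.1,0,0,0],[0,0,-0.1,0,0,0],[0,0,-0.1,0,0,0]]'
```

```text
time_s: 17.2
position: [0.5553, 0.2891, 0.0453]
eef_rot: [0.0, 0.125, 0.992, 0.0]
contact_force: [-0.9, 0.5, -2.9]
opening: 0.0455
gripper_force: 41.7
```

```bash
python3 -m inch '[[0,0,-0.1,0,0,0],[0,0,-0.1,0,0,0],[0,0,-0.1,0,0,0]]'
```

```text
time_s: 17.45
position: [0.5552, 0.2891, 0.0452]
eef_rot: [-0.0, 0.125, 0.992, 0.0]
contact_force: [-3.4, -1.6, 5.5]
opening: 0.0456
gripper_force: 42.5
```

```bash
python3 -m inch '[[0,0,-0.1,0,0,0],[0,0,-0.1,0,0,0],[0,0,-0.1,0,0,0]]'
```

```text
time_s: 17.7
position: [0.5553, 0.2891, 0.0452]
eef_rot: [-0.001, 0.125, 0.992, 0.0]
contact_force: [-5.7, -1.8, 11.1]
opening: 0.0457
gripper_force: 43.3
```

Seated (z stopped at the predicted 0.045). Backing off the 1 mm overpress, releasing and retreating straight up.

```bash
python3 -m inch '[[0,0,0.1,0,0,0],[0,0,0.1,0,0,0],[0,0,0.1,0,0,0],[0,0,0.1,0,0,0],[0,0,0.1,0,0,0],[0,0,0.1,0,0,0],[0,0,0.1,0,0,0]]' 7.2
python3 -m inch '[[0,0,0.5,0,0,0],[0,0,1.5,0,0,0],[0,0,3,0,0,0],[0,0,5,0,0,0],[0,0,8,0,0,0],[0,0,11,0,0,0],[0,0,14,0,0,0],[-3,0,17,0,0,0],[-6,0,18,0,0,0],[-9,0,18,0,0,0],[-10,0,18,0,0,0],[-10,0,18,0,0,0]]'
python3 - <<'E'
from h import *
for n in("side","top"):
    p=optics.read_camera(n); W=cloud(p)
    for t in("battery_center","lid","tin","tape","drum"):
      for m in optics.masks_of(p,t)[:1]:
        q=W[m["region"]&(p["range_z"]>0)]; print(n,t,round(m["score"],2),np.percentile(q,[3,50,97],axis=0).round(3).tolist())
    if n=="side": cv2.imwrite("pics/end.png",p["color"])
E
```

```text
time_s: 18.28
position: [0.5551, 0.289, 0.044]
eef_rot: [-0.0, 0.125, 0.992, -0.0]
contact_force: [-0.2, -0.4, -0.7]
opening: 0.0722
gripper_force: 0.0
time_s: 19.28
position: [0.4526, 0.2898, 0.2253]
eef_rot: [-0.001, 0.123, 0.992, 0.001]
contact_force: [-0.5, 0.8, -0.5]
opening: 0.0721
gripper_force: 0.0
side battery_center 0.71 [[0.519, 0.259, 0.009], [0.552, 0.27, 0.048], [0.584, 0.307, 0.064]]
side lid 0.57 [[0.453, -0.35, 0.077], [0.521, -0.315, 0.231], [0.637, -0.243, 0.242]]
side tin 0.96 [[0.604, -0.039, 0.002], [0.628, -0.024, 0.081], [0.664, 0.034, 0.143]]
side tape 0.73 [[0.291, -0.256, 0.002], [0.339, -0.204, 0.024], [0.374, -0.177, 0.027]]
side drum 0.62 [[0.687, 0.165, 0.01], [0.72, 0.182, 0.092], [0.772, 0.246, 0.124]]
top battery_center 0.91 [[0.516, 0.262, 0.03], [0.555, 0.28, 0.061], [0.581, 0.304, 0.067]]
top lid 0.84 [[0.459, -0.338, 0.076], [0.545, -0.285, 0.164], [0.632, -0.233, 0.233]]
top tin 0.76 [[0.6, -0.032, 0.022], [0.626, -0.004, 0.089], [0.658, 0.024, 0.145]]
top tape 0.77 [[0.289, -0.259, -0.001], [0.335, -0.224, 0.023], [0.37, -0.174, 0.029]]
top drum 0.94 [[0.684, 0.17, 0.022], [0.721, 0.212, 0.119], [0.772, 0.257, 0.126]]
```

View pics/end.png

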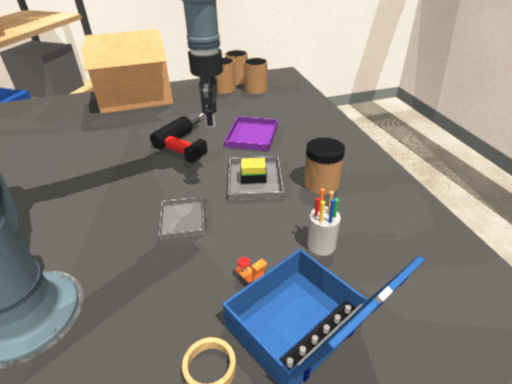

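The battery stands upright in the large grey tray at (254,170), the lid is open, the other things have not moved, and the robot touches nothing.

```bash
python3 -c "
from rig import job
print(job.close_job())"
```

```text
the job is handed in; nothing more can be done
None
```

The job is handed in: the battery stands upright on the floor of the large grey tray, the lid swung open untouched and is still open, and the tin, tape and drum have not moved; no verdict was returned.

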